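# Make up a seasoning tray and a drinks tray

### The arm

A 6-joint arm with a two-finger parallel gripper is mounted at the origin on a cart in front of the work surface, level with it; the furniture and walls round the work are solid. World frame = base frame: x ahead of the robot, y to its left, z up, the work surface at z = 0. Lengths are in mm, angles in rad, forces in N, time in s.
With the tool pointing down it reaches from about 350 to 775 mm from the base axis. Payload 7.3 kg.
Tool frame: the origin (TCP) lies at the very end of the fingers, on their centre line; the grasp point (between the pads) lies behind it (bot.grip_point_offset is the z of the grasp point in the tool frame, in mm); z points along the fingers, y is the line along which they close (so a half turn about z gives the same grasp; the last joint's range is limited). The gripper opens to 92 mm and grips with 3 to 60 N. Pads are 19 mm wide; open, the fingers measure 130 mm over their backs; the gripper's body (75 mm by 190 mm) begins 47 mm behind the grasp point.
Start: joints at [-1.38, 0.342, 1.524, -0, 1.275, -0.146], TCP at [173.519, -495.516, 226.741] pointing down, gripper open.
Joint ranges: [-2.53, 2.53], [-0.77, 2.02], [0.04, 2.7], [-1, 4.14], [0.28, 2.66], [-3.11, 3.11]. Speed limits (rad/s): [2.57, 2.57, 3.14, 3.14, 3.14, 3.14].

### API

Orientations are given as [roll, pitch, yaw] about the fixed x, y, z axes, in that order (R = Rz(yaw) Ry(pitch) Rx(roll)).
In Python, from plant import bot gives the robot as it stands. The module is installed in compiled form; this text tells all that it offers.
- The arm moves only by the shell command python3 -m crank 'ROWS'. ROWS is JSON, a list that holds one entry, the list of rows, each a list of 5 numbers: the opening, from 0 (shut) to 1 (fully open), then the shift along the tool's x, y, z in cm, then the turn about the tool's z in degrees. In form: [[[claw, x, y, z, turn], ...]]. A call has exactly 10 rows; each row is the pose to reach, as a shift and turn from the pose commanded when the call began, along the tool's axes at that moment; what a row does not reach only later rows make up. A row lasts 1/10 s, in which the tool goes at most 50 mm and 8.59 degrees, less where a joint would pass 70% of its speed; a pose out of reach is approached as far as the arm can. A call with a gripper value outside its range is refused whole. The fingers move at their own pace and stop on an object; the grip force is fixed at half the most. Time passes only in rows, so rows that repeat a pose let the fingers close, or fill a call up. It gives the time, the measured TCP pose, the force, the opening and the grip force at its end, in the units of the state.
- bot.get_obs(): the state, without advancing time (a new reading comes with each control period).
- bot.capture(name): name is "side" or "top" or "wrist"; returns (picture, depth): 384x512x3 uint8, red, green, blue; 384x512 float32, mm along the optical axis (not along the pixel's ray), 0 where there is no reading.
- bot.calibration(name): a dict with "vertical_fov" (degrees; the focal length in pixels is half the picture's height over the tangent of half this angle, whatever the lens; pixels are square), "cx", "cy" (the principal point, pixels), "rvec" (rotation vector, rad) and "tvec" (3), from world to camera coordinates, as OpenCV has them; the wrist camera has in their place "tool_from_camera" (4x4, takes a point from camera to tool coordinates, whose origin is the TCP and whose axes are the flange's). Camera axes: x right, y down, z forward; pixel columns grow to the right and rows downward; lengths in mm; the calibration is good to about 2 mm. A picture is of the moment at which its call begins: read the wrist's pose just before it. calibration takes no time and is no camera call.
- bot.close_job(): hands the job in; it is judged then, once.
The state is a dict: "time": time; "joint_positions": joint angles; "dq": joint speeds; "tau": joint torques, N m; "tool_pos": TCP position; "tcp_rot": TCP orientation; "contact_force": force on the tool from outside, world axes, zero at the start; "moment": the same for the moment, N m; "grip_width": finger opening in mm; "finger_force": force on a finger pad.
Only numpy, scipy, OpenCV 4.12 (cv2) and the standard library are available. Lean on these libraries where they do the work, as an engineer would, in place of code of your own. Each camera call takes 0.05 s, during which the arm holds its last target. There are 200 camera calls.

### The job

Make up the two trays from the stock on the worktop: the light-wood pepper mill and the salt shaker belong on the blue tray, the slim white drink can and the amber dropper bottle on the yellow tray. On each tray stand the taller of its two things upright in the middle of the cork spot and the shorter one upright in the middle of the black spot. Leave the dark-wood mill where it stands.

Things in the scene. Friction and masses are not known exactly. Their poses are not given: they have to be found in the camera images.
- oak_mill: pepper mill of LIGHT wood, waisted, upright, round, 58 mm in diameter at the foot, 170 mm high; rounded wooden head 50 mm in diameter, widest 141 mm above the underside, with a thin metal knob above 158 mm; about 0.18 kg, loose; origin at the centre of its underside, z up
- salt: clear glass salt shaker with white salt and a grey domed top, upright, round, 44 mm in diameter, 90 mm high, about 0.1 kg, loose; origin at the centre of its underside, z up
- can: slim white drink can with a thin teal band, upright, round, 53 mm in diameter, 132 mm high, about 0.27 kg, loose; origin at the centre of its underside, z up
- dark_mill: pepper mill of DARK brown wood, same shape and size as the light one (58 mm in diameter, 170 mm high), loose; not wanted on any tray, must stay where it stands; origin at the centre of its underside, z up
- blue_tray: blue tray, fixed, 190 mm along its x, 100 mm along its y; floor 6 mm above the worktop, lips and divider 4 mm thick, 14 mm high. Two bays, each 89 x 92 mm inside with a flat 72 mm disc in its middle: CORK spot centred at x = +46.5 mm, BLACK spot at x = -46.5 mm (y = 0). Origin at the centre of its underside, z up, x points from the black spot to the cork spot
- yellow_tray: yellow tray, fixed, same shape and size as the blue one: cork spot at x = +46.5 mm, black spot at x = -46.5 mm (y = 0) in its own frame, floor 6 mm above the worktop; origin at the centre of its underside, x points from the black spot to the cork spot
- drops: small amber glass dropper bottle with a coloured label and a black teat, upright, round, 102 mm high: body 33 mm in diameter up to 60 mm, black collar 24 mm in diameter from 62 to 77 mm, thin teat above; about 0.07 kg, loose; origin at the centre of its underside, z up
Things that resemble listed ones, but are neither listed nor needed, are in the scene too. Leave any pink or red look-alike of the can alone.

How it is judged (in metres and radians):
At the end, for the whole second after the job is handed in: Light mill on the blue cork spot, salt on the blue black spot, can on the yellow cork spot, dropper bottle on the yellow black spot: each within 15 mm of the spot centre along both tray axes, on the tray floor, upright within 0.1 rad, at rest; the dark mill upright, within 20 mm of its start (x of oak_mill in the frame of blue_tray between 0.0315 and 0.0615 m and y of oak_mill in the frame of blue_tray between -0.015 and 0.015 m and z of oak_mill in the frame of blue_tray between 0.002 and 0.012 m and angle between each of oak_mill, salt, can, drops, dark_mill's own z axis and vertical below 0.1 rad and linear speed of each of oak_mill, salt, can, drops below 0.02 m/s and angular speed of each of oak_mill, salt, can, drops below 0.2 rad/s and x of salt in the frame of blue_tray between -0.0615 and -0.0315 m and y of salt in the frame of blue_tray between -0.015 and 0.015 m and z of salt in the frame of blue_tray between 0.002 and 0.012 m and x of can in the frame of yellow_tray between 0.0315 and 0.0615 m and y of can in the frame of yellow_tray between -0.015 and 0.015 m and z of can in the frame of yellow_tray between 0.002 and 0.012 m and x of drops in the frame of yellow_tray between -0.0615 and -0.0315 m and y of drops in the frame of yellow_tray between -0.015 and 0.015 m and z of drops in the frame of yellow_tray between 0.002 and 0.012 m and distance of dark_mill from where it was at the start of the episode below 0.02 m); the robot touches nothing.
It fails at once if the dark-wood mill is shifted by more than 20 mm, lifted or knocked over (distance of dark_mill from where it was at the start of the episode above 0.02 m or angle between dark_mill's own z axis and vertical above 0.3 rad).
It fails at once if the light-wood mill is knocked over (angle between oak_mill's own z axis and vertical above 0.8 rad).
It fails at once if the salt shaker is knocked over (angle between salt's own z axis and vertical above 0.8 rad).
It fails at once if the dropper bottle is knocked over (angle between drops's own z axis and vertical above 0.8 rad).
It fails at once if the can is knocked over (angle between can's own z axis and vertical above 0.8 rad).
It also fails if it takes over 120 s, if anything falls off the work surface, if the arm or the gripper's body presses on something with over 40 N, if the wrist force passes 120 N, or if a joint passes its speed limit or range.

## Working session

There is one attempt and no reset: what is moved stays moved. The work goes in short steps, Python scripts to look and compute and a shell command to move; the robot and the scene stay as the last step left them, time stands still between calls to the robot, and variables do not carry over. Pictures are saved under pics/ and viewed, at most 14 in all, crops included, and the job is handed in when it is done.

```bash
mkdir -p pics; cat > h.py <<'E'
import numpy as np, cv2, json
from scipy.spatial.transform import Rotation as R
from plant import bot
def K(name):
    c=bot.calibration(name); f=192/np.tan(np.radians(c["vertical_fov"])/2)
    return c,np.array([[f,0,c["cx"]],[0,f,c["cy"]],[0,0,1.]])
def cam(name,obs=None):
    "K, camera-to-world rotation, camera centre"
    c,k=K(name)
    if name=="wrist":
        T=np.eye(4);T[:3,:3]=R.from_euler('xyz',obs["tcp_rot"]).as_matrix();T[:3,3]=obs["tool_pos"]
        T=T@np.array(c["tool_from_camera"]);return k,T[:3,:3],T[:3,3]
    r=cv2.Rodrigues(np.array(c["rvec"],float))[0];return k,r.T,-r.T@np.array(c["tvec"],float).ravel()
def ray(C,uv):
    k,r,o=C;d=r@np.linalg.inv(k)@np.array([uv[0],uv[1],1.]);return o,d
def onz(C,uv,z):
    o,d=ray(C,uv);return o+d*(z-o[2])/d[2]
def cloud(C,depth):
    k,r,o=C;v,u=np.indices(depth.shape)
    p=np.stack([(u-k[0,2])/k[0,0]*depth,(v-k[1,2])/k[1,1]*depth,depth],-1)
    return p@r.T+o
def snap(name,fn):
    obs=bot.get_obs();p,d=bot.capture(name);cv2.imwrite(f"pics/{fn}.png",p[...,::-1]);np.savez(f"pics/{fn}.npz",p=p,d=d)
    return cam(name,obs),p,d
E
python3 - <<'E'
from h import *
ims=[]
for n in("top","side"):
    C,p,d=snap(n,n+"0");print(n,C[2].round(),(C[1][:,2]).round(2),C[0][0,0],bot.calibration(n).keys());
o=bot.get_obs();print(bot.grip_point_offset,o)
C,p,d=snap("wrist","wr0");print(C[2],C[1],bot.calibration("wrist"))
E
```

```text
top [ 213.    8. 1581.] [ 0.17 -0.01 -0.98] 493.1645755190562 dict_keys(['vertical_fov', 'cx', 'cy', 'rvec', 'tvec'])
side [  2. 781. 821.] [ 0.41 -0.64 -0.66] 371.8935427954015 dict_keys(['vertical_fov', 'cx', 'cy', 'rvec', 'tvec'])
-18.8 {'time': 0.1, 'joint_positions': array([-1.38000648e+00,  3.42666759e-01,  1.52490550e+00,  3.68594084e-05,
        1.27540956e+00, -1.45999791e-01]), 'dq': array([-0.00148094, -0.0009538 , -0.00257641, -0.00065225, -0.00063406,
        0.00044182]), 'tau': array([ 1.65262820e-03, -4.32003307e+01, -2.44695371e+01,  7.18154199e-02,
        5.26594778e-02, -4.29363229e-05]), 'tool_pos': array([ 173.4541957 , -495.13999926,  226.11292933]), 'tcp_rot': array([-3.14022339e+00, -2.36971442e-04,  3.36778721e-01]), 'contact_force': array([-0.53730011, -0.19545604, -0.66761308]), 'moment': array([-0.01401754, -0.02817222, -0.01180928]), 'finger_force': 0.0, 'grip_width': 92.04421627446747}
[ 248.36705249 -469.01731167  384.2427511 ] [[ 0.33093336 -0.90158048 -0.27863192]
 [-0.9436497  -0.31708093 -0.09478882]
 [-0.00288912  0.29429971 -0.95570881]] {'vertical_fov': 70.69563715681771, 'cx': 257.94276121662966, 'cy': 192.81472165764313, 'tool_from_camera': array([[ 5.14555952e-04, -9.55642468e-01, -2.94528792e-01,
         7.93742269e+01],
       [ 9.99998712e-01,  9.39409445e-04, -1.30100785e-03,
        -1.16874896e-01],
       [ 1.51998148e-03, -2.94527743e-01,  9.55641721e-01,
        -1.58111005e+02],
       [ 0.00000000e+00,  0.00000000e+00,  0.00000000e+00,
         1.00000000e+00]])}
```

View pics/top0.png

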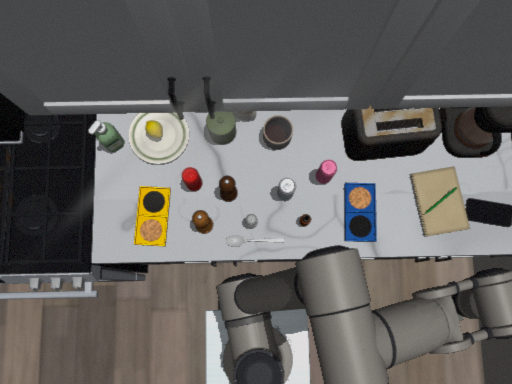

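View pics/side0.png

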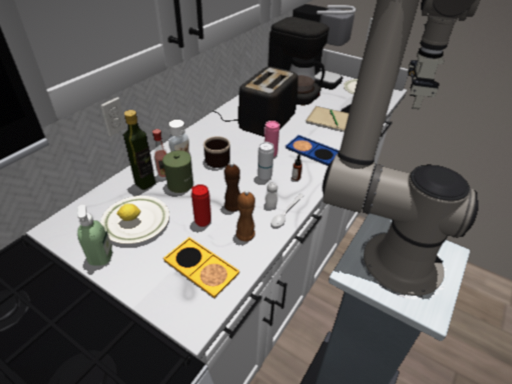

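Top view: candidate mills at (203,221), lighter, and (228,187), darker. Salt is at (251,221), the white can at (287,188) and drops at (305,220). The red (192,179) and pink (327,171) cans are to be left alone. The yellow tray is at (153,216) with its cork spot at the bottom, and the blue tray at (360,212) with its cork spot at the top. I'll confirm these in a crop and measure.

```bash
python3 - <<'E'
from h import *
L=lambda n:(lambda a:(a['p'],a['d']))(np.load(f"pics/{n}.npz"))
p,d=L("top0");s,e=L("side0");w,_=L("wr0")
a=cv2.resize(p[150:250,130:390],None,fx=3,fy=3,interpolation=3)
b=cv2.resize(s[125:305,155:355],None,fx=1.6,fy=1.6,interpolation=3); c=cv2.resize(w,(384,288))
m=np.zeros((588,780,3),np.uint8);m[:300]=a;m[300:588,:320]=b;m[300:588,320:704]=c
cv2.imwrite("pics/crop1.png",m[...,::-1])
Ct,Cs=cam("top"),cam("side");P=cloud(Ct,d);Q=cloud(Cs,e)
k=(d>0)&(P[...,2]>15)&(P[...,0]>330)&(P[...,0]<700)&(abs(P[...,1])<520)&(P[...,2]<300)
n,lab,st,ce=cv2.connectedComponentsWithStats(k.astype(np.uint8))
qs=Q[(e>0)]
for i in range(1,n):
    if st[i,4]<15: continue
    q=P[lab==i];h=np.percentile(q[:,2],97);t=q[q[:,2]>h-12]
    c=t.mean(0)
    near=qs[(np.hypot(*(qs[:,:2]-c[:2]).T)<35)&(qs[:,2]>15)]
    print(ce[i].round(),st[i,4],"top z",h.round(),"c",c.round(),"ext",np.ptp(q[:,:2],0).round(),"side zmax",np.percentile(near[:,2],98).round() if len(near) else None, p[lab==i].mean(0).round(), "sidemid",((near.max(0)+near.min(0))/2).round()[:2] if len(near) else '')
print("table z",np.median(P[(P[...,0]>400)&(P[...,0]<600)&(abs(P[...,1])<200)][:,2]))
# trays
for name,img,C in(("top",p,Ct),("side",s,Cs)):
    hsv=cv2.cvtColor(img,cv2.COLOR_RGB2HSV)
    for col,lo,hi in(("yellow",(20,180,120),(32,255,255)),("blue",(105,150,60),(125,255,255))):
        mk=cv2.morphologyEx(cv2.inRange(hsv,lo,hi),cv2.MORPH_CLOSE,np.ones((3,3)))
        cn=max(cv2.findContours(mk,0,2)[0],key=cv2.contourArea)
        pts=np.array([onz(C,u[0],14)[:2] for u in cn],np.float32)
        r=cv2.minAreaRect(pts);fill=np.zeros(mk.shape,np.uint8);cv2.drawContours(fill,[cn],-1,1,-1)
        inn=(fill>0)&(mk==0)
        nn,ll,ss,cc=cv2.connectedComponentsWithStats(cv2.morphologyEx(inn.astype(np.uint8),cv2.MORPH_OPEN,np.ones((3,3))))
        print(name,col,[np.round(x,2) for x in r])
        Z=cloud(C,d if name=="top" else e)
        for j in range(1,nn):
            if ss[j,4]>60: print("   spot",cc[j].round(1),onz(C,cc[j],7).round(1),"depth z",np.median(Z[ll==j][:,2]).round(1),img[ll==j].mean(0).round())
E
```

```text
[384. 139.] 2893 top z 193.0 c [ 660. -400.  188.] ext [ 85. 226.] side zmax 494.0 [51. 49. 45.] sidemid [ 659. -402.]
[106. 137.] 514 top z 194.0 c [687. 467. 191.] ext [36. 66.] side zmax 191.0 [ 98. 110.  96.] sidemid [690. 463.]
[222. 136.] 253 top z 118.0 c [693.  99. 113.] ext [16. 66.] side zmax 122.0 [76. 80. 69.] sidemid [704. 100.]
[277. 143.] 203 top z 83.0 c [676. -78.  79.] ext [37. 89.] side zmax 80.0 [78. 74. 70.] sidemid [672. -78.]
[158. 152.] 618 top z 27.0 c [659. 311.  21.] ext [ 79. 193.] side zmax 631.0 [183. 183. 169.] sidemid [643. 311.]
[326. 171.] 370 top z 136.0 c [ 570. -226.  130.] ext [49. 50.] side zmax 133.0 [146.  83. 106.] sidemid [ 567. -226.]
[192. 179.] 363 top z 136.0 c [555. 194. 130.] ext [51. 51.] side zmax 133.0 [131.  39.  37.] sidemid [551. 194.]
[228. 188.] 366 top z 167.0 c [523.  81. 160.] ext [50. 55.] side zmax 165.0 [59. 42. 31.] sidemid [520.  87.]
[286. 189.] 339 top z 137.0 c [517. -99. 130.] ext [50. 51.] side zmax 132.0 [145. 146. 148.] sidemid [514. -99.]
[202. 221.] 347 top z 166.0 c [421. 160. 159.] ext [51. 54.] side zmax 162
[... 409 characters left out ...]
7. ] depth z 8.2 [49. 46. 38.]
   spot [150.7 229.9] [405.5 333.3   7. ] depth z 8.0 [182. 132.  83.]
top blue [array([ 450.45, -339.53]), array([ 96.12, 186.88]), np.float64(87.0)]
   spot [359.5 197.5] [ 497.4 -342.4    7. ] depth z 7.3 [166. 124.  91.]
   spot [360.  225.9] [ 404.5 -338.5    7. ] depth z 7.8 [29. 29. 31.]
side yellow [array([447.97, 332.05]), array([ 97.96, 186.1 ]), np.float64(85.55)]
   spot [188.3 256.8] [497.1 324.6   7. ] depth z 7.2 [41. 36. 28.]
   spot [213.3 274.5] [403.7 332.1   7. ] depth z 7.1 [217. 164. 102.]
side blue [array([ 447.17, -332.79]), array([ 99.95, 183.44]), np.float64(87.45)]
   spot [323.1 153.7] [ 404.  -339.9    7. ] depth z 7.3 [28. 29. 32.]
```

View pics/crop1.png

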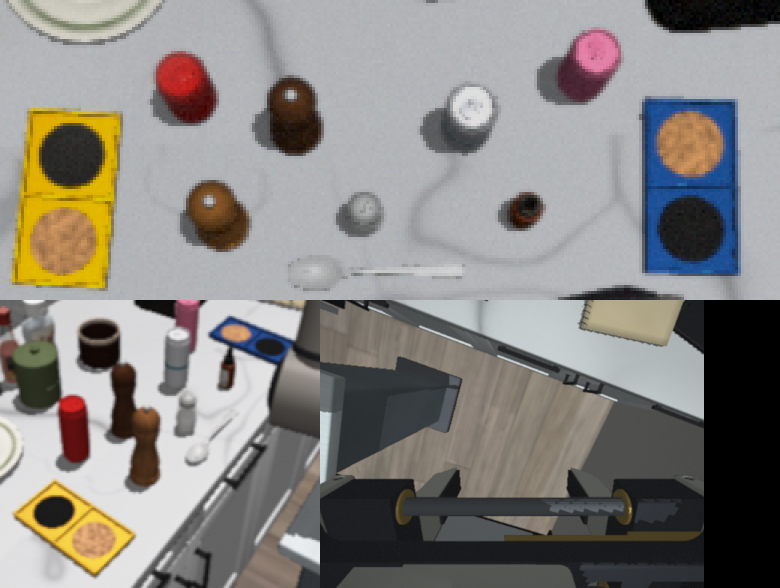

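The crop shows that the light mill is the one at (203,221), with warm lighter wood (mean RGB 94,66,39). The one at (228,187) is dark (59,42,31) and stays. The white can is at (287,188), between the red and pink look-alikes. Heights agree in both views (mills ~166, can ~134, salt ~92, drops ~100, tray floors ~7). First move: square up the tool over the near-right side.

```bash
python3 -m crank '[[[1,29.9,-10.25,-3,19.3],[1,29.9,-10.25,-3,19.3],[1,29.9,-10.25,-3,19.3],[1,29.9,-10.25,-3,19.3],[1,29.9,-10.25,-3,19.3],[1,29.9,-10.25,-3,19.3],[1,29.9,-10.25,-3,19.3],[1,29.9,-10.25,-3,19.3],[1,29.9,-10.25,-3,19.3],[1,29.9,-10.25,-3,19.3]]]'
```

```text
time: 1.15
tool_pos: [421.0, -300.6, 256.4]
tcp_rot: [-3.141, 0.001, -0.001]
contact_force: [1.0, 0.6, -0.7]
grip_width: 91.8
finger_force: 0.0
```

```bash
python3 -m crank '[[[1,-3,-23,-3,0],[1,-3,-23,-3,0],[1,-3,-23,-3,0],[1,-3,-23,-3,0],[1,-3,-23,-3,0],[1,-3,-23,-3,0],[1,-3,-23,-3,0],[1,-3,-23,-3,0],[1,-3,-23,-3,0],[1,-3,-23,-3,0]]]'
python3 - <<'E'
from h import *
C,p,d=snap("wrist","w1");print(bot.get_obs()["tool_pos"])
E
```

```text
time: 2.15
tool_pos: [391.9, -70.9, 286.3]
tcp_rot: [-3.141, 0.001, -0.002]
contact_force: [0.2, -0.6, -0.6]
grip_width: 91.5
finger_force: 0.0
[391.88207983 -70.76469322 286.40722515]
```

View pics/w1.png

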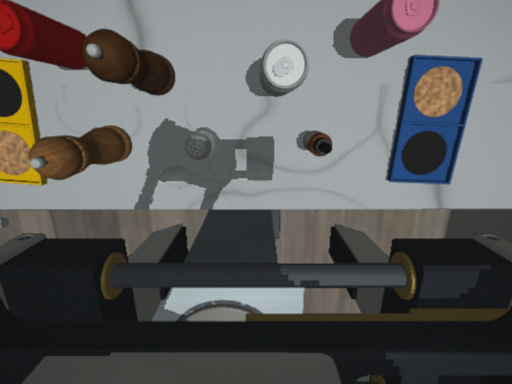

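The wrist picture shows the salt top (201,143), drops teat (322,147), can lid (285,62), light-mill knob (37,161), dark-mill knob (94,50), blue cork (438,91) and blue black spot (424,152). I'll triangulate these against the top view.

```bash
python3 - <<'E'
from h import *
o=bot.get_obs();W=cam("wrist",o);T=cam("top");S=cam("side")
def tri(rs):
    A=np.zeros((3,3));b=np.zeros(3)
    for o,d in rs:
        d=d/np.linalg.norm(d);M=np.eye(3)-np.outer(d,d);A+=M;b+=M@o
    return np.linalg.solve(A,b)
for n,w,t,z in(("salt",(201,143),(251,217.7),88),("drops",(322,147),(305,218),101),("can",(285,62),(287.3,185),132),("oak",(37,161),(199.3,217),168),("dark",(94,50),(227,182),168),("bcork",(438,91),(359.5,197.5),7),("bblack",(424,152),(360,225.9),7)):
    print(n,"tri",tri([ray(W,w),ray(T,t)]).round(),"w",onz(W,w,z).round(1)[:2],"t",onz(T,t,z).round(1)[:2])
for z,zs in((60,(20,60)),): pass
P=cloud(W,np.load("pics/w1.npz")["d"])
for n,x,y,r,z0,z1 in(("salt",421,12,40,15,60),("drops",422,-157,30,15,55),("can",515,-99,45,15,120)):
    k=(np.hypot(P[...,0]-x,P[...,1]-y)<r)&(P[...,2]>z0)
    q=P[k];print(n,"cloud",q.min(0).round(),q.max(0).round())
E
```

```text
salt tri [428.  10.  69.] w [429.1   3.9] t [426.7  11.2]
drops tri [ 423. -155.   85.] w [ 425.5 -151.2] t [ 420.6 -152.4]
can tri [ 522. -101.  109.] w [518.6 -99. ] t [517.3 -99.7]
oak tri [420. 160. 165.] w [420.4 157.7] t [420.4 160.4]
dark tri [523.  79. 170.] w [523.4  80.2] t [522.2  79.2]
bcork tri [ 497. -342.    9.] w [ 497.1 -342.9] t [ 497.4 -342.4]
bblack tri [ 405. -339.    6.] w [ 404.8 -338.4] t [ 404.6 -338.6]
salt cloud [400. -28.  17.] [445.  29. 403.]
drops cloud [ 400. -173.   16.] [ 440. -127.  396.]
can cloud [ 490. -125.   15.] [543. -72. 134.]
```

```bash
python3 -m crank '[[[1,3.05,-8.1,9,0],[1,3.05,-8.1,9,0],[1,3.05,-8.1,9,0],[1,3.05,-8.1,9,0],[1,3.05,-8.1,9,0],[1,3.05,-8.1,9,0],[1,3.05,-8.1,9,0],[1,3.05,-8.1,9,0],[1,3.05,-8.1,9,0],[1,3.05,-8.1,9,0]]]'
python3 - <<'E'
from h import *
C,p,d=snap("wrist","w2")
P=cloud(C,d)
k=(abs(P[...,0]-422)<60)&(abs(P[...,1]-10)<50)&(d>0)&(P[...,2]<120)
for a,b in((15,35),(35,55),(55,75),(75,100)):
    q=P[k&(P[...,2]>a)&(P[...,2]<b)];print(a,b,len(q),q.min(0).round(),q.max(0).round()) if len(q) else 0
E
```

```text
time: 3.2
tool_pos: [422.4, 10.8, 196.9]
tcp_rot: [3.141, -0.001, -0.001]
contact_force: [0.9, -0.4, -0.4]
grip_width: 91.9
finger_force: 0.0
15 35 91 [363.  -9.  15.] [445.  33.  35.]
35 55 244 [419.  -8.  35.] [444.  33.  55.]
55 75 131 [424.  -5.  55.] [441.  29.  75.]
75 100 792 [407.  -5.  75.] [440.  28.  91.]
```

View pics/w2.png

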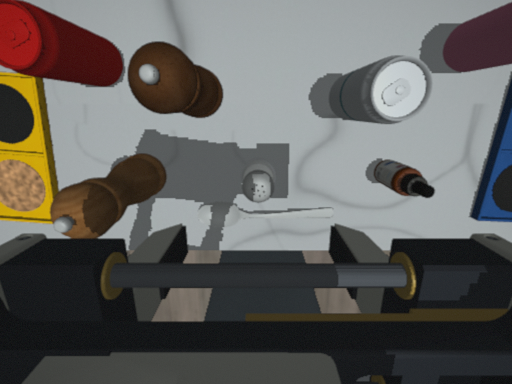

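The salt (259,184) stands straight below, with its axis at about (423,12) and its top at 90. Descending and gripping.

```bash
python3 -m crank '[[[1,0.05,-0.1,4,0],[1,0.05,-0.1,8,0],[1,0.05,-0.1,11,0],[1,0.05,-0.1,14,0],[1,0.05,-0.1,15.5,0],[1,0.05,-0.1,16.5,0],[0,0.05,-0.1,16.5,0],[0,0.05,-0.1,16.5,0],[0,0.05,-0.1,16.5,0],[0,0.05,-0.1,16.5,0]]]'; python3 -m crank '[[[0,0,0,0,0],[0,0,0,0,0],[0,0,0,0,0],[0,0,0,0,0],[0,0,-0,-1,0],[0,0,0,-4,0],[0,0,0,-8,0],[0,0,0,-12,0],[0,0,0,-14,0],[0,0,0,-14,0]]]'
```

```text
time: 4.25
tool_pos: [423.5, 11.9, 32.5]
tcp_rot: [3.141, -0.002, 0.0]
contact_force: [-0.8, -0.8, -0.4]
grip_width: 64.2
finger_force: 0.0
time: 5.25
tool_pos: [424.5, 11.9, 174.9]
tcp_rot: [3.141, -0.007, 0.0]
contact_force: [-1.0, -0.7, -0.0]
grip_width: 43.0
finger_force: 30.0
```

```bash
python3 -m crank '[[[0,-1.9,4,0,0],[0,-1.9,8,0,0],[0,-1.9,12,0,0],[0,-1.9,16,0,0],[0,-1.9,20,0,0],[0,-1.9,24,0,0],[0,-1.9,28,0,0],[0,-1.9,32,0,0],[0,-1.9,35.1,0,0],[0,-1.9,35.1,0,0]]]'; python3 - <<'E'
from h import *
print(bot.get_obs()["tool_pos"])
C,p,d=snap("wrist","w3");P=cloud(C,d)
k=(abs(P[...,0]-404)<60)&(abs(P[...,1]+338)<50)&(d>0)
for a,b in((130,170),(170,190),(205,240)):
    q=P[k&(P[...,2]>a)&(P[...,2]<b)];print(a,b,len(q),q.min(0).round(),q.max(0).round()) if len(q) else 0
E
```

```text
time: 6.25
tool_pos: [403.0, -342.1, 170.2]
tcp_rot: [-3.141, 0.001, -0.004]
contact_force: [-0.1, -0.4, 0.2]
grip_width: 42.9
finger_force: 30.0
[ 403.00205444 -342.12466757  170.1512609 ]
130 170 497 [ 400. -363.  141.] [ 425. -317.  170.]
170 190 2076 [ 393. -380.  170.] [ 425. -304.  190.]
205 240 3706 [ 391. -379.  205.] [ 438. -301.  240.]
```

View pics/w3.png

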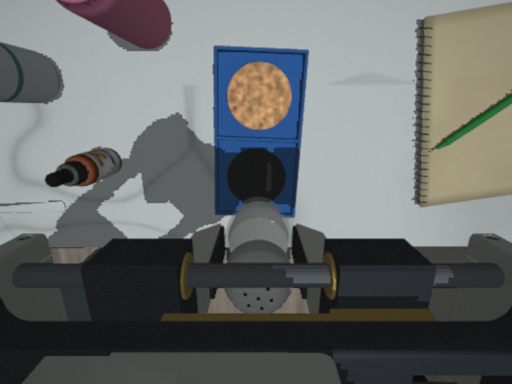

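Salt is held upright at (258,255), over the black spot (257,177). Lowering.

```bash
python3 -m crank '[[[0,0,0,0,0],[0,0,0,3,0],[0,0,0,6,0],[0,0,0,9,0],[0,0,0,11,0],[0,0,0,12,0],[0,0,0,12.6,0],[0,0,0,13,0],[0,0,0,13,0],[0,0,0,13,0]]]'
```

```text
time: 7.3
tool_pos: [404.2, -339.3, 42.5]
tcp_rot: [3.14, -0.001, 0.0]
contact_force: [-0.1, 0.1, -0.6]
grip_width: 43.2
finger_force: 30.0
```

```bash
python3 -m crank '[[[0,0,0,0.2,0],[0,0,0,0.3,0],[0,0,0,0.35,0],[0,0,0,0.35,0],[0.62,0,0,0.35,0],[0.62,0,0,0.35,0],[0.62,0,0,0.35,0],[0.62,0,0,0.35,0],[0.62,0,0,0.35,0],[0.62,0,0,0.35,0]]]'; python3 -m crank '[[[1,0,0,-2,0],[1,0,0,-5,0],[1,0,0,-9,0],[1,0,0,-13,0],[1,0,0,-17,0],[1,0,0,-20,0],[1,1.6,-5,-20,0],[1,1.6,-10,-20,0],[1,1.6,-15,-20,0],[1,1.6,-18,-20,0]]]'
```

```text
time: 8.3
tool_pos: [403.8, -339.0, 38.2]
tcp_rot: [3.141, -0.0, -0.0]
contact_force: [0.5, -0.5, -0.6]
grip_width: 57.0
finger_force: 0.0
time: 9.3
tool_pos: [419.2, -156.1, 238.3]
tcp_rot: [-3.141, 0.0, 0.001]
contact_force: [-0.1, -0.3, 0.4]
grip_width: 92.0
finger_force: 0.0
```

```bash
python3 -m crank '[[[1,0,-4,-2,0],[1,0,-8,-2,0],[1,0,-12,-2,0],[1,0,-16,-2,0],[1,0,-20,-2,0],[1,0,-24,-2,0],[1,0,-28,-2,0],[1,0,-31.8,-2,0],[1,0,-31.8,-2,0],[1,0,-31.8,-2,0]]]'; python3 - <<'E'
from h import *
print(bot.get_obs()["tool_pos"])
C,p,d=snap("wrist","w4");P=cloud(C,d)
k=(abs(P[...,0]-420)<50)&(abs(P[...,1]-161)<45)&(d>0)
for a,b in((10,40),(120,145),(135,146),(150,157),(159,180)):
    q=P[k&(P[...,2]>a)&(P[...,2]<b)];print(a,b,len(q),q.min(0).round(),q.max(0).round()) if len(q) else 0
C,p,d=snap("top","t1");P=cloud(C,d)
q=P[(abs(P[...,0]-404)<40)&(abs(P[...,1]+339)<40)&(P[...,2]>40)];print("salt",q.mean(0),q.max(0))
m=np.zeros((384,800,3),np.uint8);m[:,:512]=np.load("pics/w4.npz")["p"];m[:,512:]=cv2.resize(p[160:256,310:382],(288,384),interpolation=3);cv2.imwrite("pics/c2.png",m[...,::-1])
E
```

```text
time: 10.3
tool_pos: [419.5, 159.5, 258.0]
tcp_rot: [3.141, 0.0, 0.002]
contact_force: [-0.4, -0.1, 0.3]
grip_width: 91.8
finger_force: 0.0
[419.52240118 159.5421684  258.04599185]
10 40 178 [416. 136.  10.] [448. 191.  40.]
120 145 323 [394. 136. 120.] [444. 185. 145.]
135 146 310 [394. 136. 135.] [444. 185. 146.]
150 157 662 [399. 141. 150.] [440. 180. 157.]
159 180 132 [413. 153. 159.] [429. 170. 171.]
salt [ 402.1568121  -332.72270199   77.26812966] [ 425.51766908 -317.46817785  103.72712589]
```

View pics/c2.png

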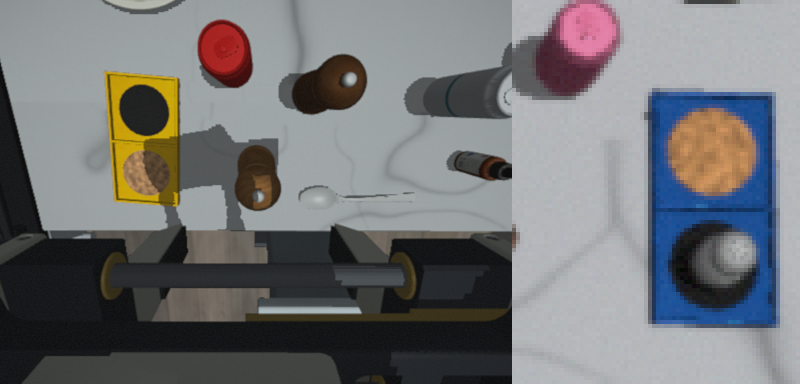

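Salt is upright on its black spot (top-view dome at about (366,223)). The light mill is directly below (258,178), with its head centre at (419,160.5) and widest about 140 high. Gripping the head.

```bash
python3 -m crank '[[[1,0.02,-0.1,4,0],[1,0.02,-0.1,7,0],[1,0.02,-0.1,10,0],[1,0.02,-0.1,12,0],[1,0.02,-0.1,13,0],[1,0.02,-0.1,13.7,0],[0,0.02,-0.1,13.7,0],[0,0.02,-0.1,13.7,0],[0,0.02,-0.1,13.7,0],[0,0.02,-0.1,13.7,0]]]'; python3 -m crank '[[[0,0,0,0,0],[0,0,0,0,0],[0,0,0,0,0],[0,0,0,-1,0],[0,0,0,-3,0],[0,0,0,-6,0],[0,0,0,-9,0],[0,0,0,-12,0],[0,0,0,-14,0],[0,0,0,-14,0]]]'
```

```text
time: 11.4
tool_pos: [420.5, 160.1, 121.9]
tcp_rot: [-3.141, -0.001, 0.0]
contact_force: [-1.0, -0.2, 0.5]
grip_width: 64.2
finger_force: 0.0
time: 12.4
tool_pos: [421.2, 160.3, 264.1]
tcp_rot: [-3.141, -0.006, 0.0]
contact_force: [1.0, 0.9, -2.8]
grip_width: 47.5
finger_force: 30.0
```

```bash
python3 -m crank '[[[0,0,3,0,0],[0,0,7,0,0],[0,1,11,0,0],[0,2,15,0,0],[0,3,19,0,0],[0,4,23,0,0],[0,5,27,0,0],[0,6,31,0,0],[0,7,35,0,0],[0,7.7,38,0,0]]]'; python3 -m crank '[[[0,0,4,0,0],[0,0,8,0,0],[0,0,11,0,0],[0,0,12.2,0,0],[0,0,12.2,0,0],[0,0,12.2,0,0],[0,0,12.2,0,0],[0,0,12.2,0,0],[0,0,12.2,0,0],[0,0,12.2,0,0]]]'; python3 - <<'E'
from h import *
print(bot.get_obs()["tool_pos"])
C,p,d=snap("wrist","w5")
E
```

```text
time: 13.4
tool_pos: [496.7, -222.1, 259.5]
tcp_rot: [-3.141, 0.002, -0.001]
contact_force: [0.8, 0.8, -1.6]
grip_width: 47.8
finger_force: 30.0
time: 14.4
tool_pos: [497.2, -341.4, 261.5]
tcp_rot: [3.141, -0.0, 0.001]
contact_force: [0.5, 0.5, -1.0]
grip_width: 47.5
finger_force: 30.0
[ 497.21674159 -341.42750216  261.5111981 ]
```

View pics/w5.png

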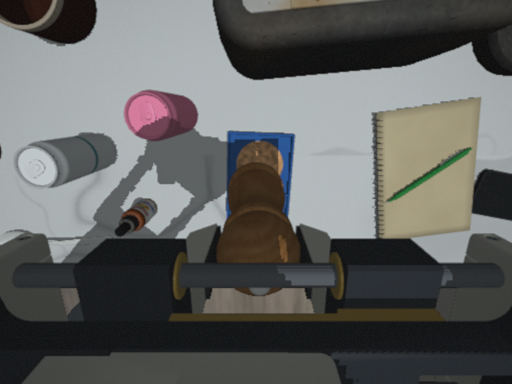

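The mill hangs upright over the blue cork spot (260,160). Lowering.

```bash
python3 -m crank '[[[0,0,0.1,3,0],[0,0,0.1,6,0],[0,0,0.1,9,0],[0,0,0.1,11,0],[0,0,0.1,12,0],[0,0,0.1,12.5,0],[0,0,0.1,12.8,0],[0,0,0.1,12.8,0],[0,0,0.1,12.8,0],[0,0,0.1,12.8,0]]]'
```

```text
time: 15.45
tool_pos: [497.4, -343.3, 134.1]
tcp_rot: [3.14, -0.001, -0.0]
contact_force: [0.4, -0.1, -2.0]
grip_width: 47.8
finger_force: 30.0
```

```bash
python3 -m crank '[[[0,0,0,0.2,0],[0,0,0,0.4,0],[0,0,0,0.5,0],[0,0,0,0.55,0],[0,0,0,0.55,0],[0,0,0,0.55,0],[0,0,0,0.55,0],[0,0,0,0.55,0],[0,0,0,0.55,0],[0,0,0,0.55,0]]]'
```

```text
time: 16.45
tool_pos: [497.0, -343.0, 127.7]
tcp_rot: [3.141, -0.0, -0.0]
contact_force: [-0.4, -0.0, -2.7]
grip_width: 47.3
finger_force: 30.0
```

Within a millimetre of the floor; releasing and lifting, then on to the dropper bottle.

```bash
python3 -m crank '[[[0.7,0,0,0,0],[0.7,0,0,0,0],[0.7,0,0,0,0],[0.7,0,0,0,0],[0.8,0,0,0,0],[0.8,0,0,-2,0],[1,0,0,-5,0],[1,0,0,-8,0],[1,0,0,-11,0],[1,0,0,-12,0]]]'; python3 -m crank '[[[1,-3,-5,0,0],[1,-5,-9,0,0],[1,-7,-13,0,0],[1,-7.5,-17,0,0],[1,-7.5,-18.7,1,0],[1,-7.5,-18.7,3,0],[1,-7.5,-18.7,5,0],[1,-7.5,-18.7,5,0],[1,-7.5,-18.7,5,0],[1,-7.5,-18.7,5,0]]]'; python3 - <<'E'
from h import *
print(bot.get_obs()["tool_pos"])
C,p,d=snap("wrist","w6");P=cloud(C,d)
k=(abs(P[...,0]-421)<40)&(abs(P[...,1]+155)<30)&(d>0)
for a,b in((10,58),(62,78),(80,92),(92,110)):
    q=P[k&(P[...,2]>a)&(P[...,2]<b)];print(a,b,len(q),q.min(0).round(),q.max(0).round()) if len(q) else 0
C,p,d=snap("top","t2");P=cloud(C,d)
for z0,x,y in((150,497,-342),(60,404,-339)):
    q=P[(abs(P[...,0]-x)<40)&(abs(P[...,1]-y)<40)&(P[...,2]>z0)&(P[...,2]<190)];print(len(q),q.mean(0),q.min(0),q.max(0))
m=np.zeros((384,800,3),np.uint8);m[:,:512]=np.load("pics/w6.npz")["p"];m[:,512:]=cv2.resize(p[160:256,310:382],(288,384),interpolation=3);cv2.imwrite("pics/c3.png",m[...,::-1])
E
```

```text
time: 17.45
tool_pos: [498.0, -343.8, 251.2]
tcp_rot: [3.138, -0.004, 0.0]
contact_force: [0.2, -0.6, 0.0]
grip_width: 91.4
finger_force: 0.0
time: 18.45
tool_pos: [422.5, -156.3, 198.4]
tcp_rot: [3.141, -0.001, -0.0]
contact_force: [0.0, -0.1, 0.3]
grip_width: 92.0
finger_force: 0.0
[ 422.45955713 -156.34921545  198.36496641]
10 58 217 [ 417. -174.   10.] [ 440. -142.   58.]
62 78 234 [ 414. -172.   62.] [ 435. -147.   78.]
80 92 30 [ 425. -165.   80.] [ 430. -153.   92.]
92 110 131 [ 418. -165.   92.] [ 430. -153.  103.]
185 [ 494.18740555 -340.07367754  161.14519396] [ 471.61530696 -362.97236838  150.64609762] [ 517.73288696 -318.87412135  178.43900931]
120 [ 403.1547043  -334.60494087   87.30295623] [ 387.65444334 -352.24448876   60.1032206 ] [ 422.75451344 -319.83386621  101.97323835]
```

View pics/c3.png

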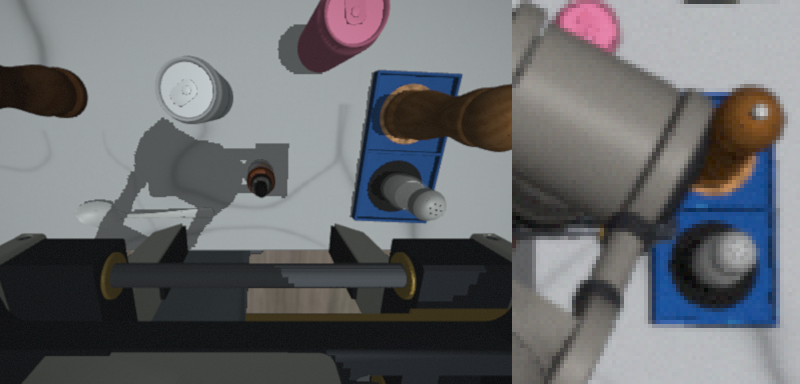

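Mill and salt both stand upright on their blue spots, at about (495,-341) and (405,-336). The dropper bottle is below the tool at (261,180), with its axis at about (423.5,-159). I'll grip the upper body (33 mm), which keeps the palm above the teat.

```bash
python3 -m crank '[[[1,0.1,0.25,4,0],[1,0.1,0.25,8,0],[1,0.1,0.25,11,0],[1,0.1,0.25,13.5,0],[1,0.1,0.25,14.7,0],[1,0.1,0.25,15.4,0],[0.6,0.1,0.25,15.4,0],[0,0.1,0.25,15.4,0],[0,0.1,0.25,15.4,0],[0,0.1,0.25,15.4,0]]]'; python3 -m crank '[[[0,0,0,0,0],[0,0,0,0,0],[0,0,0,0,0],[0,0,0,0,0],[0,0,0,0,0],[0,0,0,-1,0],[0,0,0,-3,0],[0,0,0,-6,0],[0,0,0,-9,0],[0,0,0,-10,0]]]'
```

```text
time: 19.55
tool_pos: [423.5, -158.7, 44.5]
tcp_rot: [3.141, -0.001, -0.0]
contact_force: [-0.7, 0.1, 0.5]
grip_width: 64.1
finger_force: 0.0
time: 20.55
tool_pos: [424.3, -159.2, 146.8]
tcp_rot: [3.139, -0.005, 0.0]
contact_force: [-0.9, 0.2, -1.9]
grip_width: 31.5
finger_force: 30.0
```

```bash
python3 -m crank '[[[0,0,-3,-2,0],[0,0,-7,-4,0],[0,0,-11,-5,0],[0,0,-15,-5,0],[0,0,-19,-5,0],[0,0,-23,-5,0],[0,0,-27,-5,0],[0,0,-31,-5,0],[0,0,-35,-5,0],[0,0,-39,-5,0]]]'; python3 -m crank '[[[0,1,-3,0,0],[0,3,-6,0,6],[0,5,-8,0,12],[0,7,-9.4,0,18],[0,7.4,-9.4,0,24],[0,7.4,-9.4,0,30],[0,7.4,-9.4,0,30],[0,7.4,-9.4,0,30],[0,7.4,-9.4,0,30],[0,7.4,-9.4,0,30]]]'; python3 - <<'E'
from h import *
print(bot.get_obs()["tool_pos"])
C,p,d=snap("wrist","w7");hsv=cv2.cvtColor(p,cv2.COLOR_RGB2HSV)
E
```

```text
time: 21.55
tool_pos: [422.4, 233.1, 193.2]
tcp_rot: [3.141, 0.001, 0.0]
contact_force: [0.8, -1.7, -0.0]
grip_width: 31.2
finger_force: 30.0
time: 22.55
tool_pos: [497.0, 325.4, 193.7]
tcp_rot: [3.142, -0.0, -0.522]
contact_force: [0.1, -0.2, -0.4]
grip_width: 31.2
finger_force: 30.0
[496.96943548 325.43059596 193.71622468]
```

View pics/w7.png

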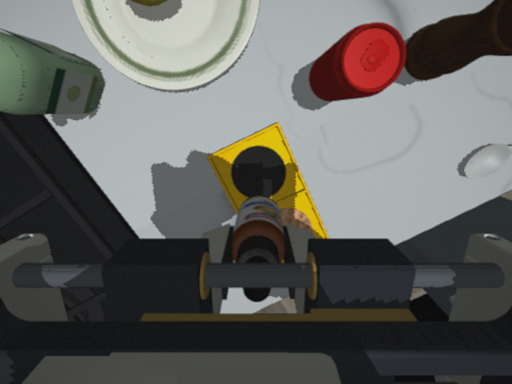

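The bottle is held upright above the yellow black spot (259,171), and the red can (372,60) is well clear. Lowering.

```bash
python3 -m crank '[[[0,0,0,3,0],[0,0,0,6,0],[0,0,0,9,0],[0,0,0,11,0],[0,0,0,12.3,0],[0,0,0,13.2,0],[0,0,0,13.7,0],[0,0,0,13.7,0],[0,0,0,13.7,0],[0,0,0,13.7,0]]]'; python3 - <<'E'
from h import *
C,p,d=snap("wrist","w8");print(onz(cam("wrist",bot.get_obs()),(258,192),7))
print(bot.get_obs()["tool_pos"],bot.get_obs()["contact_force"])
E
```

```text
time: 23.6
tool_pos: [497.6, 325.8, 57.6]
tcp_rot: [-3.14, -0.001, -0.524]
contact_force: [-0.3, -0.6, 0.4]
grip_width: 31.4
finger_force: 30.0
[510.99570782 317.8409152    7.        ]
[497.51038018 325.75843215  57.47851865] [-0.39189454 -0.52236896 -1.3302991 ]
```

```bash
python3 -m crank '[[[0,0,0,0.2,0],[0,0,0,0.4,0],[0,0,0,0.5,0],[0,0,0,0.6,0],[0,0,0,0.6,0],[0,0,0,0.6,0],[0,0,0,0.6,0],[0,0,0,0.6,0],[0,0,0,0.6,0],[0,0,0,0.6,0]]]'; python3 -m crank '[[[0.6,0,0,0,0],[0.6,0,0,0,0],[0.6,0,0,0,0],[0.6,0,0,0,0],[0.7,0,0,-1,0],[0.7,0,0,-3,0],[1,0,0,-6,0],[1,0,0,-10,0],[1,0,0,-14,0],[1,0,0,-18,0]]]'; python3 - <<'E'
from h import *
C,p,d=snap("wrist","w9");P=cloud(C,d)
k=(abs(P[...,0]-497)<40)&(abs(P[...,1]-326)<40)&(d>0)
for a,b in((20,60),(64,78),(85,115)):
    q=P[k&(P[...,2]>a)&(P[...,2]<b)];print(a,b,len(q),q.min(0).round(),q.max(0).round()) if len(q) else 0
E
```

```text
time: 24.65
tool_pos: [497.1, 325.5, 50.7]
tcp_rot: [3.142, -0.0, -0.524]
contact_force: [-0.1, -0.4, -0.3]
grip_width: 31.1
finger_force: 30.0
time: 25.65
tool_pos: [496.8, 325.4, 233.2]
tcp_rot: [-3.141, -0.0, -0.524]
contact_force: [-0.4, 0.6, -0.1]
grip_width: 89.8
finger_force: 0.0
20 60 131 [494. 308.  21.] [514. 338.  60.]
64 78 219 [481. 309.  64.] [513. 341.  78.]
85 115 138 [491. 319.  85.] [503. 331. 109.]
```

The bottle stands upright on its spot, with the teat at (497,325). Next, the white can.

```bash
python3 -m crank '[[[1,2,3.1,-2,0],[1,4.6,7.2,-2,-5],[1,7.2,11.2,-2,-10],[1,9.8,15.3,-2,-15],[1,12.4,19.4,-2,-20],[1,15,23.5,-2,-25],[1,17.6,27.5,-2,-30],[1,20.2,31.6,-2,-30],[1,22.86,35.7,-2,-30],[1,22.86,35.7,-2,-30]]]';python3 -m crank '[[[1,0,0,1,0],[1,0,0,3,0],[1,0,0,5,0],[1,0,0,6,0],[1,0,0,6,0],[1,0,0,6,0],[1,0,0,6,0],[1,0,0,6,0],[1,0,0,6,0],[1,0,0,6,0]]]'; python3 - <<'E'
from h import *
print(bot.get_obs()["tool_pos"])
C,p,d=snap("wrist","w10");P=cloud(C,d)
k=(abs(P[...,0]-516)<45)&(abs(P[...,1]+99)<45)&(d>0)
for a,b in((10,60),(60,120),(120,128),(128,145)):
    q=P[k&(P[...,2]>a)&(P[...,2]<b)];print(a,b,len(q),q.min(0).round(),q.max(0).round(),p[k&(P[...,2]>a)&(P[...,2]<b)].mean(0)) if len(q) else 0
E
```

```text
time: 26.7
tool_pos: [516.5, -103.4, 251.1]
tcp_rot: [3.139, -0.001, -0.006]
contact_force: [0.4, 1.0, -0.3]
grip_width: 91.9
finger_force: 0.0
time: 27.7
tool_pos: [516.6, -98.0, 191.0]
tcp_rot: [3.141, -0.001, -0.0]
contact_force: [-0.8, -0.9, 0.2]
grip_width: 91.9
finger_force: 0.0
[516.64062031 -98.01547909 190.99626869]
10 60 246 [ 526. -124.   14.] [544. -74.  60.] [63.99593496 67.58536585 68.32926829]
60 120 626 [ 509. -125.   60.] [544. -73. 120.] [63.86421725 67.41693291 68.20926518]
120 128 861 [ 496. -125.  120.] [542. -74. 128.] [105.14518002 109.3437863  110.70847851]
128 145 1762 [ 494. -123.  128.] [540. -76. 134.] [107.89670829 112.11634506 113.49772985]
```

View pics/w10.png

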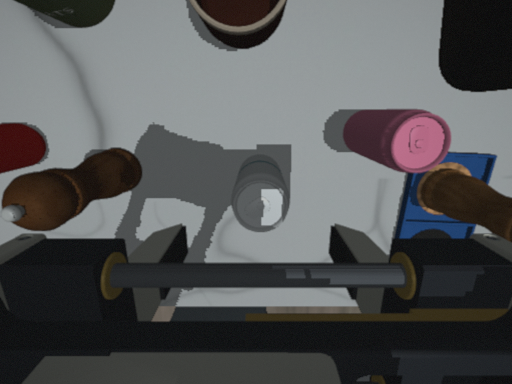

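The white can is below the tool at (262,200), axis (517,-99), lid at 132. The pink can (415,140) is clear. Gripping.

```bash
python3 -m crank '[[[1,0.05,0.1,3,0],[1,0.05,0.1,6,0],[1,0.05,0.1,8.5,0],[1,0.05,0.1,10,0],[1,0.05,0.1,10.8,0],[1,0.05,0.1,11.1,0],[1,0.05,0.1,11.1,0],[0,0.05,0.1,11.1,0],[0,0.05,0.1,11.1,0],[0,0.05,0.1,11.1,0]]]'; python3 -m crank '[[[0,0,0,0,0],[0,0,0,0,0],[0,0,0,0,0],[0,0,0,0,0],[0,0,0,-1,0],[0,0,0,-3,0],[0,0,0,-6,0],[0,0,0,-9,0],[0,0,0,-12,0],[0,0,0,-13,0]]]'
```

```text
time: 28.75
tool_pos: [517.4, -99.1, 80.3]
tcp_rot: [3.141, -0.001, -0.0]
contact_force: [0.2, -0.4, 0.1]
grip_width: 72.1
finger_force: 0.0
time: 29.75
tool_pos: [518.1, -99.2, 213.0]
tcp_rot: [3.14, -0.005, 0.0]
contact_force: [0.4, -0.3, -2.6]
grip_width: 53.0
finger_force: 29.9
```

```bash
python3 -m crank '[[[0,-3,0,0,0],[0,-7,-1,0,0],[0,-10,-4,0,0],[0,-11.3,-8,0,0],[0,-11.3,-12,0,0],[0,-11.3,-16,0,0],[0,-11.3,-20,0,0],[0,-11.3,-24,0,0],[0,-11.3,-28,0,0],[0,-11.3,-32,0,0]]]'; python3 -m crank '[[[0,0,-4,0,0],[0,0,-8,0,0],[0,0,-10,0,0],[0,0,-11.2,0,0],[0,0,-11.2,2,0],[0,0,-11.2,5,0],[0,0,-11.2,8,0],[0,0,-11.2,8,0],[0,0,-11.2,8,0],[0,0,-11.2,8,0]]]'; python3 - <<'E'
from h import *
print(bot.get_obs()["tool_pos"])
C,p,d=snap("wrist","w11")
E
```

```text
time: 30.75
tool_pos: [403.1, 222.6, 208.9]
tcp_rot: [3.141, 0.001, 0.0]
contact_force: [0.4, 0.2, -3.5]
grip_width: 53.0
finger_force: 30.0
time: 31.75
tool_pos: [405.1, 333.3, 131.2]
tcp_rot: [-3.14, -0.002, -0.0]
contact_force: [0.1, 0.4, -2.1]
grip_width: 53.3
finger_force: 30.0
[405.07087639 333.30371179 131.22562696]
```

View pics/w11.png

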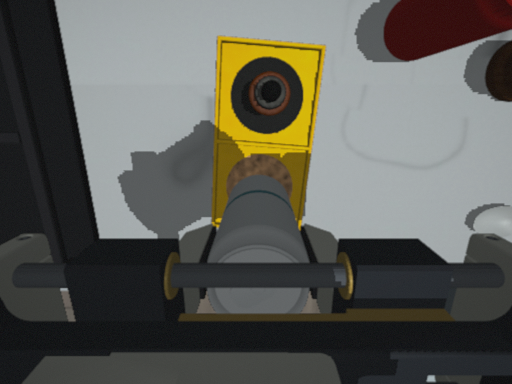

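The can is held upright over the yellow cork spot (258,180), and the dropper bottle stands centred on the black spot (268,93). Lowering and releasing.

```bash
python3 -m crank '[[[0,0,0,1.5,0],[0,0,0,2.8,0],[0,0,0,3.5,0],[0,0,0,4,0],[0,0,0,4.2,0],[0,0,0,4.4,0],[0,0,0,4.4,0],[0,0,0,4.4,0],[0,0,0,4.4,0],[0,0,0,4.4,0]]]'
```

```text
time: 32.8
tool_pos: [404.1, 333.1, 85.8]
tcp_rot: [-3.142, -0.0, -0.0]
contact_force: [0.4, 0.3, -2.9]
grip_width: 53.3
finger_force: 30.0
```

```bash
python3 -m crank '[[[0.8,0,0,0,0],[0.8,0,0,0,0],[0.8,0,0,0,0],[0.8,0,0,0,0],[0.8,0,0,0,0],[0.8,0,0,-2,0],[1,0,0,-5,0],[1,0,0,-8,0],[1,0,0,-12,0],[1,0,0,-15,0]]]'; python3 -m crank '[[[1,0,4,-4,0],[1,0,8,-4,0],[1,0,12,-4,0],[1,0,16,-4,0],[1,0,20,-4,0],[1,0,24,-4,0],[1,0,28,-4,0],[1,0,30,-4,0],[1,0,30,-4,0],[1,0,30,-4,0]]]';python3 - <<'E'
from h import *
C,p,d=snap("top","t3");P=cloud(C,d)
D,s,e=snap("side","s3");Q=cloud(D,e)
for n,x,y,a,b in(("oak",497,-342,150,190),("salt",405,-339,70,110),("can",404.5,333,125,150),("drops",497.5,325.5,65,115),("dark",522,81,150,185)):
    for z in(P,Q):
        q=z[(abs(z[...,0]-x)<40)&(abs(z[...,1]-y)<40)&(z[...,2]>a)&(z[...,2]<b)]
        print(n,len(q),((q.min(0)+q.max(0))/2).round(),q[:,2].max().round()) if len(q) else print(n,0)
m=np.zeros((500,800,3),np.uint8);m[:200]=cv2.resize(p[160:260,120:520],(800,200));m[200:,:400]=cv2.resize(s[100:],(400,300));m[200:,400:]=cv2.resize(s[130:310,160:400],(400,300))
cv2.imwrite("pics/fin.png",m[...,::-1])
E
```

```text
time: 33.8
tool_pos: [404.3, 333.2, 238.0]
tcp_rot: [-3.141, -0.002, -0.0]
contact_force: [0.5, 1.4, 0.0]
grip_width: 91.4
finger_force: 0.0
time: 34.8
tool_pos: [404.0, 33.2, 275.8]
tcp_rot: [-3.141, -0.0, -0.001]
contact_force: [0.6, -0.1, 0.0]
grip_width: 91.8
finger_force: 0.0
oak 191 [ 495. -341.  165.] 179.0
oak 86 [ 492. -338.  163.] 176.0
salt 105 [ 404. -337.   87.] 103.0
salt 79 [ 402. -335.   84.] 98.0
can 254 [404. 331. 135.] 145.0
can 327 [402. 333. 133.] 141.0
drops 79 [496. 324.  87.] 109.0
drops 125 [493. 325.  86.] 107.0
dark 0
dark 103 [520.  82. 161.] 172.0
```

View pics/fin.png

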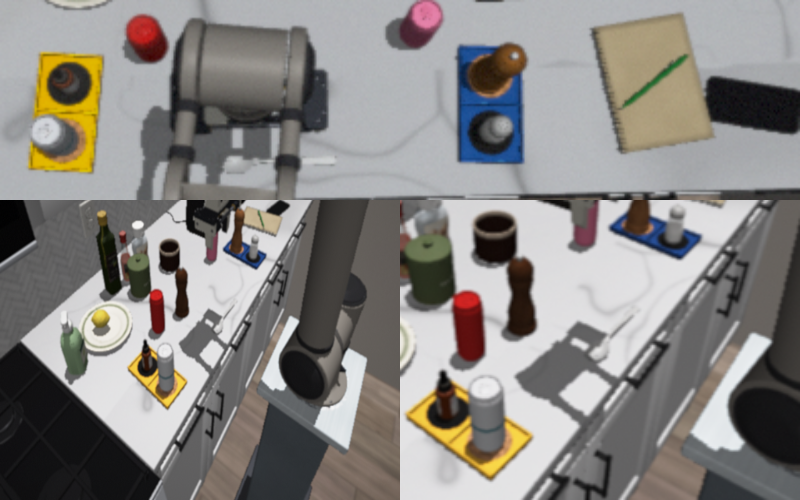

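All four things stand upright on their spots, within a few mm of centre in both views. The dark mill is unmoved and the arm is clear.

```bash
python3 -c "
from plant import bot
print(bot.close_job())"
```

```text
the job is handed in; nothing more can be done
None
```

The job is handed in at about 35 s: all four things stood upright within about 6 mm of their spot centres, the dark mill had not moved and the arm was clear, but the hand-in returned no verdict.

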